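# Snap a circuit board onto its four nylon pillars

## Task

Take the green circuit board off the black foam by its heat sink and lay it in the aluminium chassis, relay end to the terminal strip, feeling for the spot where all four holes drop over the white nylon snap pillars. Then press it down evenly with the fingertips, one end at a time or little by little round the corners, never leaning more than about 5 degrees and never pushed with more than about 25 N (forcing all four at once would crack it), until every pillar has clicked and it sits fully home. Leave gauge, brown cup and jar where they are.

Things in the scene. Friction and masses are not known exactly. Their poses are not given: they have to be found in the camera images.
- chassis: Open aluminium tray, fixed. Origin mid underside, x along its length to the end with black terminal strip and brass port (from x = 74 mm on, up to 40 mm high), z up. Spans x = -74..100, y = +-56; flanges 18 mm high. Inside, four white nylon snap pillars at x = +-55, y = +-35 mm, on a slotted steel frame clamped anywhere up to 5.5 mm off in x and in y: find them by feel or sight.
- pillars (a point): Nominal middle of the four pillars (chassis x = 0, y = 0), at the height of their shoulders, 22 mm above the chassis origin; the real frame is up to 5.5 mm off in x and y, exact in height and spacing, fixed. On each shoulder stand a 6 mm stem and a split springy arrowhead: 12 mm wide (x) by 3.6 mm, tapering to 3 mm at the top, 10 mm above the shoulder.
- board: Green board, 130 x 90 x 3.2 mm, about 0.22 kg, flat on 8 mm foam, parts up. Origin mid underside, x along its length to the end with two blue relays (goes to the terminal strip: board x along chassis x). Holes 8 mm at x = +-55, y = +-35 mm. Grip by the finned heat sink in the middle: 44 (x) x 26 (y) mm, top 27.2 mm above the origin, free beside its 44 mm sides.
- gauge: Loose bystander: round white pressure gauge with a brass stem, 81 x 52 x 27 mm. Origin under its middle.
- bellows_cup: Loose bystander: brown rubber bellows cup, 50 mm wide, 72 mm high. Origin under its middle.
- ring_jar: Loose bystander: white jar with black lid, 45 mm wide, 55 mm high. Origin under its middle.
- hole_a (a point): Hole a (board x = 55, y = 35 mm): its centre at the underside, level with the shoulder when home. Laid on the pillars, the underside is 10 mm above the shoulders if the tips miss the holes, about 6.5 mm when all four holes are over the arrowheads (within about 2 mm of centre; let go, it then centres itself).
- hole_b (a point): Hole b (board x = 55, y = -35 mm): its centre at the underside, level with the shoulder when home. Pressed from there, force rises to about 9 N a pillar (7 to 12) at 4 mm above the shoulder, drops, and the barbs click out over the board at 0.7 mm; then the shoulder stops it hard. Two pillars at once take 17 to 22 N, four over 30 N. Let go before the click, it springs back or hangs part-way.
- hole_c (a point): Hole c (board x = -55, y = 35 mm): its centre at the underside, level with the shoulder when home. To press on: bare ends, white outlines 18 (x) x 54 (y) mm centred on board x = +-55, y = 0, top face 3.2 mm above the underside. Two fingertips spread along y, about 26 mm apart, load both pillars of an end alike; one pillar alone home leans the board 6 degrees.
- hole_d (a point): Hole d (board x = -55, y = -35 mm): its centre at the underside, level with the shoulder when home. Other board parts stand only at |x| = 25 to 42 mm, up to 17.2 mm above the underside.

How it is judged:
By the outcome, as a careful person would: the job done as asked, in the order asked, and still so for the second after the job is handed in, with the robot touching nothing.
It also fails if it takes over 67 s, if anything falls off the work surface, if the arm or the gripper's body presses on something with over 40 N, if the wrist force passes 120 N, or if a joint passes its speed limit or range.

## Robot

A 6-joint arm with a two-finger parallel gripper is mounted at the origin on a cart in front of the work surface, level with it; the furniture and walls round the work are solid. World frame = base frame: x ahead of the robot, y to its left, z up, the work surface at z = 0. Lengths are in mm, angles in rad, forces in N, time in s.
With the tool pointing down it reaches from about 375 to 900 mm from the base axis. Payload 3.1 kg.
Tool frame: the origin (TCP) lies midway between the tips of the shut fingers; the grasp point (between the pads) lies 19 mm behind it (ctrl.grip_point_offset is the z of the grasp point in the tool frame, in mm); z points along the fingers, y is the line along which they close (so a half turn about z gives the same grasp; the last joint's range is limited). The gripper opens to 87 mm and grips with 3 to 60 N. Pads are 19 mm wide; open, the fingers measure 117 mm over their backs; the gripper's body (75 mm by 190 mm) begins 51 mm behind the grasp point.
Start: joints at [-1.312, 0.527, 1.433, -0, 1.181, -0.178], TCP at [264.986, -566.02, 222.548] pointing down, gripper open.
Joint ranges: [-3.08, 3.08], [-0.75, 2.2], [0.22, 2.44], [-1.43, 4.57], [0, 2.65], [-2.85, 2.85]. Speed limits (rad/s): [2.79, 2.79, 3.14, 3.14, 3.14, 3.14].

## Interface

Orientations are given as a unit quaternion [x, y, z, w].
In Python, from bench import ctrl gives the robot as it stands.
- The arm moves only by the tool drive_tool, never from a script. Its argument "commands" is one flat list of numbers, 7 for each row, row after row: the turn, a rotation vector about the tool's x, y, z in units of 5 degrees (1.0 is 5 degrees), then the shift along the tool's x, y, z in units of 25 mm (1.0 is 25 mm), then the finger opening in mm, from 0 to 87. In form: [wx, wy, wz, tx, ty, tz, fingers, wx, wy, wz, tx, ty, tz, fingers, ...]. A call has 1 to 5 rows; each row is the pose to reach, as a shift and turn from the pose commanded when the call began, along the tool's axes at that moment; what a row does not reach only later rows make up. A row lasts 1/12 s, in which the tool goes at most 41.7 mm and 7.16 degrees, less where a joint would pass 70% of its speed; a pose out of reach is approached as far as the arm can. A call with a gripper value outside its range is refused whole. The fingers move at their own pace and stop on an object; "grip_force" is the grip in N (left out, the last holds). Time passes only in rows, so rows that repeat a pose let the fingers close. It gives the time, the measured TCP pose, the force, the opening and the grip force at its end, in the units of the state.
- ctrl.state(): the state, without advancing time (a new reading comes with each control period).
- ctrl.grab_frame(name): name is "scene" or "top" or "wrist"; returns the picture (480x640x3 uint8, blue, green, red); there is no depth.
- ctrl.get_calibration(name): a dict with "fx", "fy", "cx", "cy" (pixels), "R" (3x3) and "t" (3): a world point X has camera coordinates R X + t; the wrist camera has in their place "T_tool_cam" (4x4, takes a point from camera to tool coordinates, whose origin is the TCP and whose axes are the flange's). Camera axes: x right, y down, z forward; pixel columns grow to the right and rows downward; lengths in mm; the calibration is good to about 2 mm. The wrist camera is an equidistant fisheye: a pixel r from the principal point sees the ray r / f radians off the axis. A picture is of the moment at which its call begins: read the wrist's pose just before it. get_calibration takes no time and is no camera call.
- ctrl.sign_off(): hands the job in; it is judged then, once.
Trained networks look in the newest picture that a camera, given by its name, has taken for a name from the list of things; names that differ only in an ending like _2 or _b are one class to them, and where a whole thing is asked for, a point or a joint stands for the part that bears it (a point fixed in the world has none). Each returns a list of dicts, best first, with "score" (0 to 1); they miss things now and then, are a little off and sometimes report something else, mostly with a low value. They report only what shows in the picture. A call takes as long as a camera call.
- ctrl.boxes_of(camera, target): "uv" ([column, row] in pixels, amid what is visible of it).
- ctrl.regions_of(camera, target): "region" (480x640 bool, what is visible of it) and "uv" ([column, row] in pixels, amid what is visible of it).
- ctrl.pinpoint(camera, target): "uv" ([column, row] in pixels: a listed point, or the origin of a listed thing).
The state is a dict: "t": time; "qpos": joint angles; "dq": joint speeds; "joint_torque": joint torques, N m; "tcp_pos": TCP position; "tcp_rot": TCP orientation; "contact_force": force on the tool from outside, world axes, zero at the start; "ft_torque": the same for the moment, N m; "grip_width": finger opening in mm; "finger_force": force on a finger pad.
Only numpy, scipy, OpenCV 4.12 (cv2) and the standard library are available. Lean on these libraries where they do the work, as an engineer would, in place of code of your own. Each camera call takes 0.05 s, during which the arm holds its last target. There are 200 camera calls.

## Working session

There is one attempt and no reset: what is moved stays moved. The work goes in short steps, Python scripts to look and compute and a tool call to move; the robot and the scene stay as the last step left them, time stands still between calls to the robot, and variables do not carry over. Pictures are saved under pics/ and viewed, at most 10 in all, crops included, and the job is handed in when it is done.

Besides the shell and the picture viewer there is one more tool, called after ">>>" in YAML: its name, and indented under it one key for each argument. drive_tool: Moves the arm, as the interface text tells. Its arguments: {"type":"object","properties":{"commands":{"type":"array"},"grip_force":{"type":"number"}},"required":["commands"]}

```bash
mkdir -p pics
cat > h.py <<'E'
import numpy as np, cv2
from scipy.spatial.transform import Rotation as R
from bench import ctrl
def plane(cam,uv,z):
    c=ctrl.get_calibration(cam); Rm=np.array(c["R"]);t=np.array(c["t"]).ravel()
    d=Rm.T@np.array([(uv[0]-c["cx"])/c["fx"],(uv[1]-c["cy"])/c["fy"],1]); o=-Rm.T@t
    return o+d*(z-o[2])/d[2]
def st(): 
    s=ctrl.state(); return s
def tool(): 
    s=ctrl.state(); return np.array(s["tcp_pos"]),R.from_quat(s["tcp_rot"])
E
python3 - <<'E'
from h import *
print(ctrl.state())
for c in("scene","top"):
    im=ctrl.grab_frame(c); cv2.imwrite(f"pics/{c}0.png",im)
    k=ctrl.get_calibration(c); print(c,k["fx"],-np.array(k["R"]).T@np.array(k["t"]).ravel())
    for n,z in(("board",8),("chassis",0),("pillars",22),("hole_a",11),("hole_b",11),("hole_c",11),("hole_d",11),("gauge",0),("bellows_cup",0),("ring_jar",0)):
        for r in ctrl.pinpoint(c,n)[:4 if n[:4]=="hole" else 1]: print(c,n,round(r["score"],2),np.round(r["uv"],1),plane(c,r["uv"],z).round(1))
E
```

```text
{'t': 0.0, 'qpos': array([-1.31149774e+00,  5.28499025e-01,  1.43390154e+00, -1.53588470e-05,
        1.18138640e+00, -1.78451159e-01]), 'dq': array([-4.42666671e-04,  6.46709886e-04, -1.87262998e-03,  2.37027917e-05,
       -2.23289170e-05, -1.40393496e-03]), 'joint_torque': array([-1.30293383e-04, -4.40041959e+01, -1.76596624e+01,  6.34090765e-02,
        5.82580583e-02, -1.63943096e-04]), 'tcp_pos': array([ 264.79842453, -565.32399781,  221.55168911]), 'tcp_rot': array([ 9.76141146e-01,  2.17134198e-01, -5.14346412e-05, -1.09597556e-03]), 'contact_force': array([-0.61862285,  0.4378532 ,  0.14990705]), 'ft_torque': array([ 0.00757073,  0.0458026 , -0.00168426]), 'finger_force': 0.0, 'grip_width': 87.05098535845647}
scene 460.6306927047393 [-46.23886276 666.77414808 834.0191714 ]
scene board 0.97 [348.2 323.4] [367.  291.7   8. ]
scene chassis 0.94 [324.6 218.7] [666.6 141.8   0. ]
scene pillars 0.82 [330.1 208.5] [671.7 121.1  22. ]
scene hole_a 0.9 [332.9 352.7] [327.2 360.7  11. ]
scene hole_a 0.82 [376.8 326.4] [325.6 247.7  11. ]
scene hole_a 0.81 [313.5 323. ] [407.6 353.2  1
[... 1301 characters left out ...]

top hole_b 0.9 [323.4 322.5] [394.3 253.1  11. ]
top hole_b 0.62 [268.9 317.3] [401.1 355.2  11. ]
top hole_b 0.6 [264.2 355.5] [331.4 360.9  11. ]
top hole_c 0.95 [321.7 362.3] [322.3 254.4  11. ]
top hole_c 0.9 [323.4 322.5] [394.3 253.1  11. ]
top hole_c 0.62 [268.9 317.3] [401.1 355.2  11. ]
top hole_c 0.6 [264.2 355.5] [331.4 360.9  11. ]
top hole_d 0.95 [321.7 362.3] [322.3 254.4  11. ]
top hole_d 0.9 [323.4 322.5] [394.3 253.1  11. ]
top hole_d 0.62 [268.9 317.3] [401.1 355.2  11. ]
top hole_d 0.6 [264.2 355.5] [331.4 360.9  11. ]
top gauge 0.61 [435.2 131.4] [775.2  40.3   0. ]
top bellows_cup 0.85 [387.4 126.3] [784.4 135.3   0. ]
top ring_jar 0.93 [215.  347.3] [342.7 455.9   0. ]
```

View pics/top0.png

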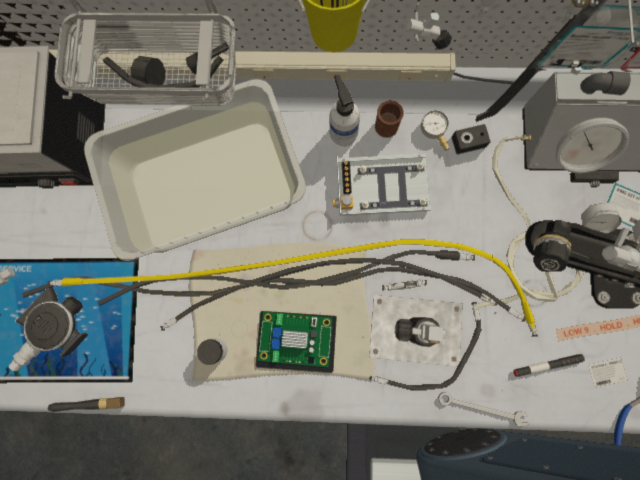

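View pics/scene0.png

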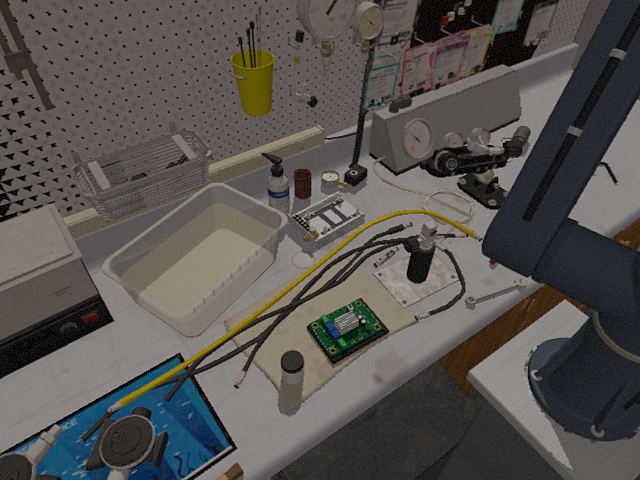

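The top view shows the board at about (297,340) with its relays to the left. The chassis is at about (385,185) with its terminal strip at the left end (347), so board x and chassis x both point roughly along world +y. I'll fly high over the chassis first for a wrist look.

```bash
cat >> h.py <<'E'
def go(p,yaw=None,s=None):
    """units for target TCP p (world mm) with tool down, tool x at yaw deg"""
    s=s or ctrl.state(); q=R.from_quat(s["tcp_rot"]); d=q.inv().apply(np.array(p,float)-s["tcp_pos"])/25
    w=np.zeros(3)
    if yaw is not None:
        a=np.radians(yaw); T=np.array([[np.cos(a),np.sin(a),0],[np.sin(a),-np.cos(a),0],[0,0,-1]]).T
        w=(q.inv()*R.from_matrix(T)).as_rotvec(degrees=True)/5
    print("go",np.round(w,3),np.round(d,3))
E
python3 - <<'E'
from h import *
k=ctrl.get_calibration("wrist");print({a:np.round(b,2).tolist() for a,b in k.items()})
go([610,130,300],86)
print(plane("scene",[280,208],0),plane("top",[350,138],0))
E
```

```text
{'fx': 371.65, 'fy': 371.65, 'cx': 315.86, 'cy': 240.67, 'T_tool_cam': [[0.0, -0.97, -0.25, 69.4], [1.0, 0.0, 0.0, -0.44], [-0.0, -0.25, 0.97, -161.51], [0.0, 0.0, 0.0, 1.0]]}
go [  0.     -0.    -12.183] [ 24.301 -19.365  -3.098]
[767.91682472 217.49368198   0.        ] [758.67621924 209.70252181   0.        ]
```

>>> drive_tool:
  commands: [0,0,-12.18,24.3,-19.36,-3.1,87,0,0,-12.18,24.3,-19.36,-3.1,87,0,0,-12.18,24.3,-19.36,-3.1,87,0,0,-12.18,24.3,-19.36,-3.1,87,0,0,-12.18,24.3,-19.36,-3.1,87]

```text
t: 1.52
tcp_pos: [357.5, -378.6, 243.5]
tcp_rot: [0.861, 0.509, 0.0, 0.0]
contact_force: [1.1, -0.1, 0.3]
grip_width: 87.0
finger_force: 0.0
```

Run:
```python
from h import *
print(tool()[0]); go([610,130,300],86)
```

```text
[ 357.50754701 -378.63482995  243.47378249]
go [ 3.00e-03 -0.00e+00 -4.96e+00] [22.695 -0.951 -2.259]
```

>>> drive_tool:
  commands: [0,0,-4.96,22.7,-0.95,-2.26,87,0,0,-4.96,22.7,-0.95,-2.26,87,0,0,-4.96,22.7,-0.95,-2.26,87,0,0,-4.96,22.7,-0.95,-2.26,87,0,0,-4.96,22.7,-0.95,-2.26,87]

```text
t: 1.93
tcp_pos: [450.8, -193.3, 264.4]
tcp_rot: [0.733, 0.681, 0.0, 0.0]
contact_force: [0.8, -0.2, -0.6]
grip_width: 86.8
finger_force: 0.0
```

Run:
```python
from h import *
print(tool()[0]); go([630,110,260],86)
```

```text
[ 450.82347251 -193.25534001  264.37397122]
go [ 0.007  0.004 -0.041] [12.623  6.259  0.174]
```

>>> drive_tool:
  commands: [0,0,0,12.6,6.26,0,87,0,0,0,12.6,6.26,0,87,0,0,0,12.6,6.26,0,87,0,0,0,12.6,6.26,0,87,0,0,0,12.6,6.26,0,87]

```text
t: 2.35
tcp_pos: [557.5, -14.0, 264.2]
tcp_rot: [0.733, 0.68, 0.0, 0.0]
contact_force: [0.3, -1.5, 0.6]
grip_width: 87.1
finger_force: 0.0
```

>>> drive_tool:
  commands: [0,0,0,5,2.4,0,87,0,0,0,5,2.4,0,87,0,0,0,5,2.4,0,87,0,0,0,5,2.4,0,87,0,0,0,5,2.4,0,87]

```text
t: 2.77
tcp_pos: [627.2, 107.6, 263.5]
tcp_rot: [0.732, 0.682, 0.001, 0.0]
contact_force: [0.3, -0.6, 0.7]
grip_width: 87.1
finger_force: 0.0
```

```bash
cat >> h.py <<'E'
def wray(uv,s):
    k=ctrl.get_calibration("wrist"); T=np.array(k["T_tool_cam"]); v=(np.array(uv)-[k["cx"],k["cy"]])/[k["fx"],k["fy"]]
    r=np.hypot(*v); d=np.r_[v/max(r,1e-9)*np.sin(r),np.cos(r)]
    q=R.from_quat(s["tcp_rot"]); return q.apply(T[:3,3])+s["tcp_pos"],q.apply(T[:3,:3]@d)
def wplane(uv,z,s):
    o,d=wray(uv,s); return o+d*(z-o[2])/d[2]
def wproj(X,s):
    k=ctrl.get_calibration("wrist"); T=np.array(k["T_tool_cam"]); q=R.from_quat(s["tcp_rot"])
    c=T[:3,:3].T@(q.inv().apply(np.array(X)-s["tcp_pos"])-T[:3,3]); n=np.hypot(c[0],c[1]); th=np.arctan2(n,c[2])
    return np.array([k["cx"],k["cy"]])+k["fx"]*th*c[:2]/n
E
python3 - <<'E'
from h import *
s=ctrl.state();im=ctrl.grab_frame("wrist");cv2.imwrite("pics/w1.png",im); print(s["tcp_pos"])
for n,z in(("chassis",0),("pillars",22),("gauge",0),("bellows_cup",0)):
    for r in ctrl.pinpoint("wrist",n)[:2]: print(n,round(r["score"],2),np.round(r["uv"],1),wplane(r["uv"],z,s).round(1))
E
```

```text
[627.24960299 107.61093863 263.52264438]
chassis 0.78 [342.6 183.6] [660.2 131.4   0. ]
pillars 0.94 [346.7 186.3] [663.  130.5  22. ]
pillars 0.52 [344.6 181.6] [661.  135.8  22. ]
gauge 0.64 [437.  255.5] [773.4  36.5   0. ]
gauge 0.43 [121.7  26.2] [400.9 361.1   0. ]
bellows_cup 0.77 [444.9 172.7] [783.5 138.5   0. ]
```

View pics/w1.png

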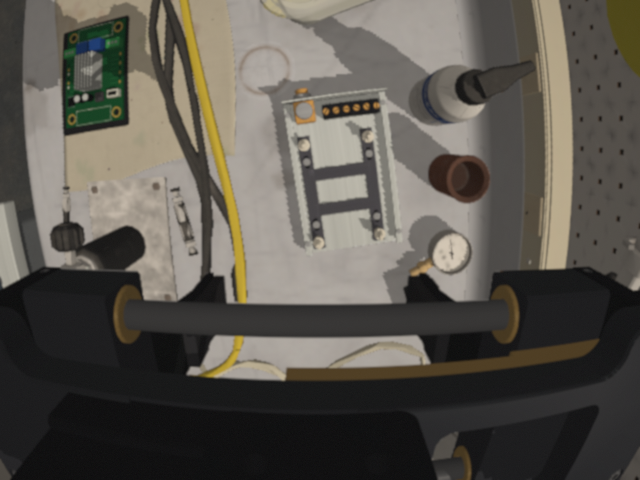

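The wrist view shows the chassis with its terminal strip at the top (350,108) and pillars near (304,143), (368,135), (319,242) and (379,233). I'll zoom in.

Run:
```python
import cv2
im=cv2.imread("pics/w1.png")[80:260,270:420]
cv2.imwrite("pics/w1c.png",cv2.resize(im,None,fx=3.3333,fy=3.3333,interpolation=cv2.INTER_CUBIC))
```

```text
(no output)
```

View pics/w1c.png

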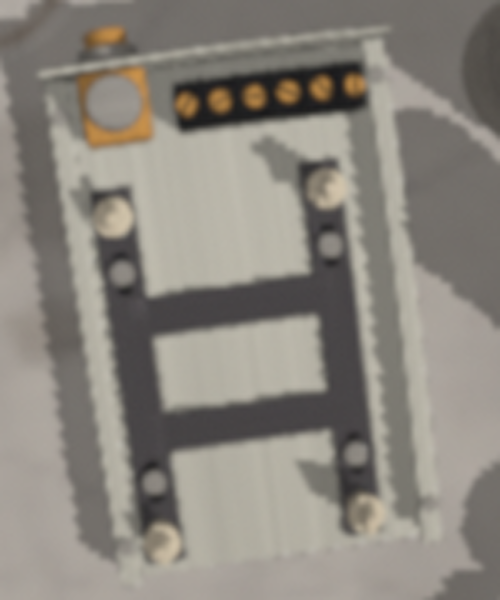

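Run:
```python
from h import *
s=ctrl.state(); P=np.array([[326,187],[112,217],[365,514],[162,542]])*.3+[270,80]  # order: d? x+ right, x+ left ...
for z in (22,27,32):
    W=np.array([wplane(p,z,s)[:2] for p in P]); a,b,c,d=W
    print(z,W.round(1).tolist(),"ctr",W.mean(0).round(1),"len",np.linalg.norm(a-c),np.linalg.norm(b-d),"wid",np.linalg.norm(a-b),np.linalg.norm(c-d))
    v=a+b-c-d; w=a-b+c-d; print(" yaw",np.degrees(np.arctan2(v[1],v[0])),np.degrees(np.arctan2(w[1],w[0]))+90)
for n,u,z in(("flangeR",[[377,40],[431,535]],18),("flangeL",[[50,75],[130,575]],18)):
    W=np.array([wplane(np.array(p)*.3+[270,80],z,s)[:2] for p in u]);v=W[0]-W[1];print(n,W.round(1).tolist(),np.degrees(np.arctan2(v[1],v[0])))
print("bottle",wplane([455,95],100,s),wplane([425,110],30,s),"cup near",wplane([430,170],70,s))
go([363,304,200],86)
```

```text
22 [[687.1, 178.2], [617.4, 173.1], [694.5, 68.3], [625.3, 63.8]] ctr [656.1 120.9] len 110.15030280900756 109.56154703809077 wid 69.94645943442855 69.40578431413633
 yaw 94.00022419316551 93.97855177892623
27 [[686.4, 178.2], [617.5, 173.1], [693.8, 69.6], [625.4, 65.1]] ctr [655.8 121.5] len 108.78490820621761 108.20345049923229 wid 69.0794212533205 68.545448201677
 yaw 94.00022419316551 93.97855177892623
32 [[685.7, 178.1], [617.7, 173.1], [693.0, 70.9], [625.4, 66.5]] ctr [655.5 122.1] len 107.41951360342767 106.84535396037384 wid 68.21238307221235 67.68511208921768
 yaw 94.00022419316545 93.97855177892622
flangeR [[708.2, 226.6], [718.2, 58.1]] 93.40971834267438
flangeL [[600.9, 221.7], [613.4, 51.9]] 94.22895463464855
bottle [759.55669185 212.62306033 100.        ] [750.82817906 204.44571343  30.        ] cup near [740.68320945 141.88268721  70.        ]
go [-0.009  0.006 -0.083] [  7.229 -11.075   2.561]
```

>>> drive_tool:
  commands: [0,0,0,7.2,-11.1,2.5,87,0,0,0,7.2,-11.1,2.5,87,0,0,0,7.2,-11.1,2.5,87,0,0,0,7.2,-11.1,2.5,87,0,0,0,7.2,-11.1,2.5,87]

```text
t: 3.43
tcp_pos: [461.4, 227.3, 225.3]
tcp_rot: [0.734, 0.679, 0.0, 0.0]
contact_force: [-0.4, -0.3, -1.1]
grip_width: 86.8
finger_force: 0.0
```

>>> drive_tool:
  commands: [0,0,0,2.7,-4.3,2.5,87,0,0,0,2.7,-4.3,2.5,87,0,0,0,2.7,-4.3,2.5,87,0,0,0,2.7,-4.3,2.5,87,0,0,0,2.7,-4.3,2.5,87]

```text
t: 3.85
tcp_pos: [356.0, 302.6, 161.3]
tcp_rot: [0.732, 0.681, -0.003, -0.001]
contact_force: [0.3, 0.1, -0.0]
grip_width: 86.7
finger_force: 0.0
```

Run:
```python
from h import *
s=ctrl.state();im=ctrl.grab_frame("wrist"); print(s["tcp_pos"])
for n,z in(("board",8),("hole_a",11.2)):
    for r in ctrl.pinpoint("wrist",n)[:5]: print(n,round(r["score"],2),np.round(r["uv"],1),wplane(r["uv"],z,s).round(1))
u,v=wproj([364,304,11],s).astype(int); x=max(0,u-100);y=max(0,v-75);print(x,y)
cv2.imwrite("pics/w2c.png",cv2.resize(im[y:y+150,x:x+200],None,fx=4,fy=4,interpolation=cv2.INTER_CUBIC))
```

```text
[356.00977891 302.61248547 161.32590329]
board 0.86 [326.4 224.8] [364.4 302.8   8. ]
hole_a 0.94 [366.3 281.9] [396.9 248.4  11.2]
hole_a 0.71 [368.7 160.6] [403.5 356.1  11.2]
hole_a 0.68 [282.7 161.4] [331.7 360.3  11.2]
hole_a 0.68 [286.2 282.9] [324.9 252.7  11.2]
225 149
```

View pics/w2c.png

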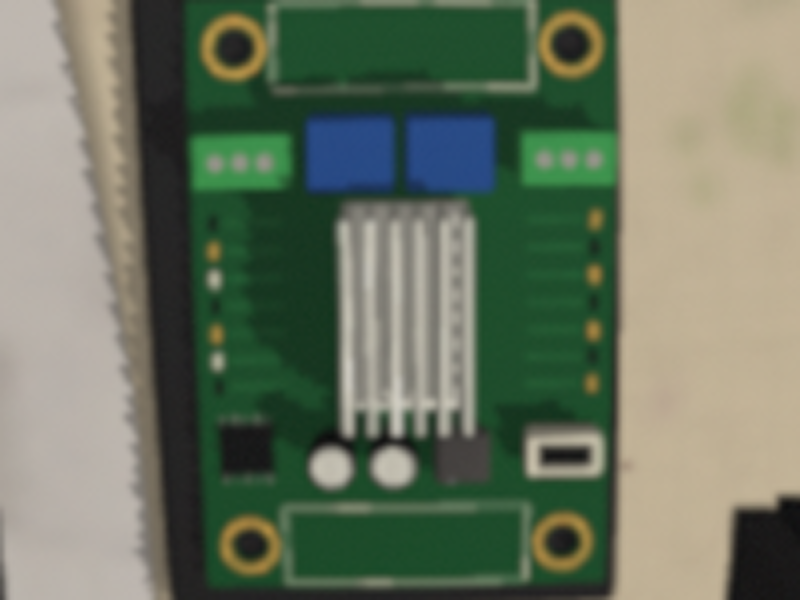

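Run:
```python
from h import *
s=ctrl.state(); P=np.array([[570,44],[235,47],[562,542],[250,545]])/4+[225,149]
for z in (8,11.2):
    W=np.array([wplane(p,z,s)[:2] for p in P]); a,b,c,d=W
    print(z,W.round(1).tolist(),"ctr",W.mean(0).round(1),"len",np.linalg.norm(a-c),np.linalg.norm(b-d),"wid",np.linalg.norm(a-b),np.linalg.norm(c-d))
    v=a+b-c-d; w=a-b+c-d; print(" yaw",np.degrees(np.arctan2(v[1],v[0])),np.degrees(np.arctan2(w[1],w[0]))+90)
y=np.degrees(np.arctan2(v[1],v[0])); m=W.mean(0)
go([*m,60],y); go([*m,13.5],y); print(R.from_quat(s["tcp_rot"]).as_matrix().round(4))
```

```text
8 [[411.4, 357.1], [340.2, 361.6], [404.5, 244.5], [333.0, 249.5]] ctr [372.3 303.2] len 112.78168991861928 112.36688646427024 wid 71.29552437935618 71.66489221679336
 yaw 86.39564171921833 86.21607124712433
11.2 [[410.9, 357.3], [340.5, 361.7], [404.1, 245.8], [333.3, 250.7]] ctr [372.2 303.9] len 111.64329675925431 111.23268023822084 wid 70.57588329838488 70.94152281946393
 yaw 86.39564171921833 86.21607124712435
go [ 0.028 -0.01  -0.154] [0.061 0.372 4.139]
go [ 0.028 -0.01  -0.154] [0.059 0.368 5.999]
[[ 7.630e-02  9.971e-01  2.500e-03]
 [ 9.971e-01 -7.630e-02  7.000e-04]
 [ 9.000e-04  2.400e-03 -1.000e+00]]
```

The arm was still settling between picture and calculation, so I'll redo the board look now that it is static and recompute the chassis with the pose it had at picture time.

```bash
cat >> h.py <<'E'
def rect(P,z,s):
    W=np.array([wplane(p,z,s)[:2] for p in P]); a,b,c,d=W; v=a+b-c-d
    print(z,"ctr",W.mean(0).round(1),"len",np.linalg.norm(a-c).round(1),np.linalg.norm(b-d).round(1),"wid",np.linalg.norm(a-b).round(1),np.linalg.norm(c-d).round(1),"yaw",np.degrees(np.arctan2(v[1],v[0])).round(2))
    return W.mean(0),np.degrees(np.arctan2(v[1],v[0]))
E
python3 - <<'E'
from h import *
P=np.array([[326,187],[112,217],[365,514],[162,542]])*.3+[270,80]
rect(P,22,dict(tcp_pos=np.array([627.25,107.61,263.52]),tcp_rot=[.732,.682,.001,0]))
s=ctrl.state();im=ctrl.grab_frame("wrist"); print(s["tcp_pos"],np.abs(s["dq"]).max(),np.round(s["tcp_rot"],4))
r=[np.array(x["uv"]) for x in ctrl.pinpoint("wrist","hole_a")[:4]]; print(r)
r=sorted(r,key=lambda u:u[1]); r=sorted(r[:2],key=lambda u:-u[0])+sorted(r[2:],key=lambda u:-u[0])
m,y=rect(r,11.2,s); s=ctrl.state();print(s["tcp_pos"])
go([*m,70],y); go([*m,13.5],y)
E
```

```text
22 ctr [658.6 126.6] len 110.1 109.4 wid 69.9 69.4 yaw 94.36
[362.56307987 302.99835398 163.45394915] 0.019401184971742973 [7.336e-01 6.796e-01 1.200e-03 6.000e-04]
[array([276. , 165.5]), array([279.4, 285.5]), array([358.3, 162.9])]Traceback (most recent call last):
  File "<stdin>", line 7, in <module>
  File "h.py", line 31, in rect
    W=np.array([wplane(p,z,s)[:2] for p in P]); a,b,c,d=W; v=a+b-c-d
                                                ^^^^^^^
ValueError: not enough values to unpack (expected 4, got 3)
```

Run:
```python
from h import *
s=ctrl.state(); print(s["tcp_pos"])
s0=dict(tcp_pos=np.array([362.563,302.998,163.454]),tcp_rot=[.7336,.6796,.0012,.0006])
b,d,a=[wplane(u,11.2,s0)[:2] for u in([276,165.5],[279.4,285.5],[358.3,162.9])]
print(a,b,d,np.linalg.norm(a-b),np.linalg.norm(b-d),(a+d)/2); v=b-d;w=a-b
print(np.degrees(np.arctan2(v[1],v[0])),np.degrees(np.arctan2(w[1],w[0]))+90)
go([*((a+d)/2),70],86.3); go([*((a+d)/2),13.5],86.3)
```

```text
[363.15322059 303.00288182 163.61425794]
[402.96716118 355.25090643] [333.62852503 358.28191773] [325.94085397 250.98156756] 69.40485208446992 107.5753941817926 [364.45400757 303.11623699]
85.90197288202404 87.49701354387867
go [ 0.032 -0.015 -0.148] [3.000e-03 4.100e-02 3.745e+00]
go [ 0.032 -0.015 -0.148] [0.    0.035 6.005]
```

>>> drive_tool:
  commands: [0,0,-0.15,0,0.04,2,70,0,0,-0.15,0,0.04,3.7,70,0,0,-0.15,0,0.04,5.0,70,0,0,-0.15,0,0.04,5.8,70,0,0,-0.15,0,0.04,5.95,70]

```text
t: 4.52
tcp_pos: [363.5, 302.4, 13.6]
tcp_rot: [0.729, 0.684, -0.0, 0.0]
contact_force: [-4.1, -4.6, 44.5]
grip_width: 71.3
finger_force: 22.3
```

>>> drive_tool:
  commands: [0,0,0,0,0,0,60,0,0,0,0,0,0,40]

```text
t: 4.68
tcp_pos: [364.2, 303.1, 14.3]
tcp_rot: [0.73, 0.684, 0.001, 0.0]
contact_force: [0.3, 0.0, 0.7]
grip_width: 63.6
finger_force: 0.0
```

Run:
```python
from h import *
s=ctrl.state();print(s["tcp_pos"],s["contact_force"],s["grip_width"]); go([364.4,303,13],86.3)
```

```text
[364.16034845 303.05063346  14.30310302] [0.29243507 0.03440133 0.67697216] 63.58047945846445
go [ 0.024 -0.013  0.002] [-0.001  0.01   0.052]
```

>>> drive_tool:
  commands: [0,0,0,0,0,0,20,0,0,0,0,0,0,20,0,0,0,0,0,0,20,0,0,0,0,0,0,20,0,0,0,0,0,0,20]
  grip_force: 30

```text
t: 5.1
tcp_pos: [362.0, 303.5, 14.0]
tcp_rot: [0.729, 0.685, 0.0, 0.0]
contact_force: [0.2, 0.4, 0.1]
grip_width: 31.3
finger_force: 0.0
```

>>> drive_tool:
  commands: [0,0,0,0,0,0,20,0,0,0,0,0,0,20,0,0,0,0,0,0,20]

```text
t: 5.35
tcp_pos: [362.2, 303.6, 14.0]
tcp_rot: [0.729, 0.685, 0.0, 0.0]
contact_force: [1.2, 0.2, -0.4]
grip_width: 25.9
finger_force: 30.0
```

>>> drive_tool:
  commands: [0,0,0,0,0,-0.5,20,0,0,0,0,0,-1.5,20,0,0,0,0,0,-3,20,0,0,0,0,0,-4.5,20,0,0,0,0,0,-5.5,20]

```text
t: 5.77
tcp_pos: [361.7, 303.6, 153.7]
tcp_rot: [0.729, 0.685, 0.001, 0.0]
contact_force: [0.3, 0.8, -3.0]
grip_width: 25.8
finger_force: 30.0
```

Run:
```python
from h import *
s=ctrl.state();print(s["tcp_pos"],s["contact_force"],s["grip_width"]); go([640,0,220],94.2)
```

```text
[361.72767699 303.59175591 153.67658816] [ 0.25101861  0.81572899 -2.9636385 ] 25.764920175706347
go [ 0.011 -0.007 -1.548] [-11.431  11.862  -2.65 ]
```

>>> drive_tool:
  commands: [0,0,-1.55,-11.4,11.9,-2.65,20,0,0,-1.55,-11.4,11.9,-2.65,20,0,0,-1.55,-11.4,11.9,-2.65,20,0,0,-1.55,-11.4,11.9,-2.65,20,0,0,-1.55,-11.4,11.9,-2.65,20]

```text
t: 6.18
tcp_pos: [497.7, 154.7, 183.5]
tcp_rot: [0.681, 0.733, -0.001, -0.001]
contact_force: [0.5, 0.9, -3.7]
grip_width: 25.9
finger_force: 30.0
```

Run:
```python
from h import *
s=ctrl.state();print(s["tcp_pos"],s["contact_force"],s["grip_width"]); go([640,0,220],94.2)
```

```text
[497.68822758 154.67091459 183.54942203] [ 0.46246467  0.92397265 -3.65672904] 25.857733767227295
go [-0.023 -0.002  0.004] [-6.589  5.219 -1.47 ]
```

>>> drive_tool:
  commands: [0,0,0,-6.5,5.2,-1.45,20,0,0,0,-6.5,5.2,-1.45,20,0,0,0,-6.5,5.2,-1.45,20,0,0,0,-6.5,5.2,-1.45,20,0,0,0,-6.5,5.2,-1.45,20]

```text
t: 6.6
tcp_pos: [637.3, 4.2, 218.7]
tcp_rot: [0.681, 0.732, -0.001, -0.001]
contact_force: [-0.1, 0.1, -3.1]
grip_width: 26.0
finger_force: 30.0
```

>>> drive_tool:
  commands: [0,0,0,0,0,0,20,0,0,0,0,0,0,20,0,0,0,0,0,0,20]

```text
t: 6.85
tcp_pos: [635.7, 5.9, 217.9]
tcp_rot: [0.681, 0.732, -0.001, -0.002]
contact_force: [-0.4, 0.3, -3.1]
grip_width: 25.9
finger_force: 30.0
```

Run:
```python
from h import *
s=ctrl.state();print(s["tcp_pos"],s["contact_force"],s["grip_width"],np.abs(s["dq"]).max(),s["tcp_rot"])
im=ctrl.grab_frame("wrist");
for n,z in(("pillars",22),("chassis",0)):
    for r in ctrl.pinpoint("wrist",n)[:1]: print(n,round(r["score"],2),np.round(r["uv"],1),wplane(r["uv"],z,s).round(1))
for r in ctrl.pinpoint("wrist","hole_a"): print(np.round(r["uv"],1),round(r["score"],2),wplane(r["uv"],s["tcp_pos"][2]-2.8,s).round(1))
for z in(22,): print(wproj([658.6,126.6,z],s))
cv2.imwrite("pics/w3c.png",cv2.resize(im[0:300,200:500],None,fx=2,fy=2,interpolation=cv2.INTER_CUBIC))
```

```text
[635.70323529   5.94767055 217.88891666] [-0.44010958  0.2699791  -3.11372069] 25.913425166532818 0.027847141137578177 [ 0.68099035  0.73228877 -0.00102811 -0.0020604 ]
pillars 0.64 [355.8  92.6] [664.1 129.8  22. ]
chassis 0.78 [353.7  93.8] [664.  131.7   0. ]
[394.  174.1] 0.89 [666.6  65.6 215.1]
[239.3 177.2] 0.68 [597.6  59.1 215.1]
[349.85683463  95.32013295]
```

View pics/w3c.png

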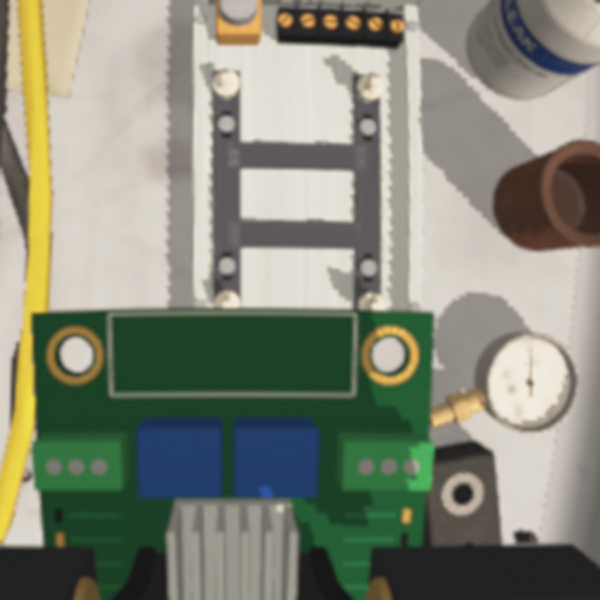

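The picture shows holes a and b at about (389,355) and (76,355) in the crop. The far pillars are at (369,86) and (226,82), and the near ones are just clear of the board edge at about (228,301) and (372,303).

Run:
```python
from h import *
s=dict(tcp_pos=np.array([635.703,5.948,217.889]),tcp_rot=[0.68099035,0.73228877,-0.00102811,-0.0020604])
C=lambda L:np.array(L)/2+[200,0]
m,y=rect(C([[369,86],[226,82],[372,303],[228,301]]),22,s)
b,a=[wplane(u,215.1,s)[:2] for u in C([[389.5,354.5],[76,355]])]
print("holes",a,b,np.linalg.norm(a-b)); w=b-a; yb=np.degrees(np.arctan2(w[1],w[0]))+90
u=np.array([np.cos(np.radians(yb)),np.sin(np.radians(yb))]); cb=(a+b)/2-55*u; print("board yaw",yb,"ctr",cb,"minus tcp",cb-s["tcp_pos"][:2],"tool yaw",2*np.degrees(np.arctan2(.73228877,.68099)))
cp=(wplane(C([369,86]),22,s)+wplane(C([226,82]),22,s))[:2]/2; yy=np.radians(94.2); print("ctr from far pair",cp-55*np.array([np.cos(yy),np.sin(yy)]))
```

```text
22 ctr [658.6 126.9] len 108.1 108.1 wid 68.9 69.3 yaw 94.81
holes [597.03577907  58.96711998] [667.10767438  64.24620944] 70.27047244841687
board yaw 94.30842106361655 ctr [636.20361754   6.76208906] minus tcp [0.50061754 0.81408906] tool yaw 94.1575848649545
ctr from far pair [658.1214765  125.95859676]
```

Run:
```python
from h import *
s=ctrl.state()
def ray(c,uv): a=plane(c,uv,0);b=plane(c,uv,200); return a,(b-a)/np.linalg.norm(b-a)
def tri(u1,u2):
    A=np.zeros((3,3));v=np.zeros(3);rs=[ray("scene",u1),ray("top",u2)]
    for o,d in rs: M=np.eye(3)-np.outer(d,d);A+=M;v+=M@o
    X=np.linalg.solve(A,v); return X.round(1),[np.linalg.norm(np.cross(X-o,d)).round(1) for o,d in rs]
print(tri([278,173],[343,107]))
for c in("scene","top"):
    ctrl_im=cv2.imread(f"pics/{c}0.png"); 
a=cv2.imread("pics/scene0.png")[140:230,240:330];b=cv2.imread("pics/top0.png")[65:155,310:400]
cv2.imwrite("pics/bot.png",cv2.resize(np.hstack([a,b]),None,fx=4.4,fy=4.4,interpolation=cv2.INTER_CUBIC))
go([657.9,125.5,120],94.3); go([657.9,125.5,46],94.3)
```

```text
(array([765. , 223. , 123.9]), [np.float64(4.1), np.float64(4.1)])
go [-0.024 -0.008 -0.001] [4.655 1.234 3.955]
go [-0.024 -0.008 -0.001] [4.653 1.24  6.915]
```

View pics/bot.png

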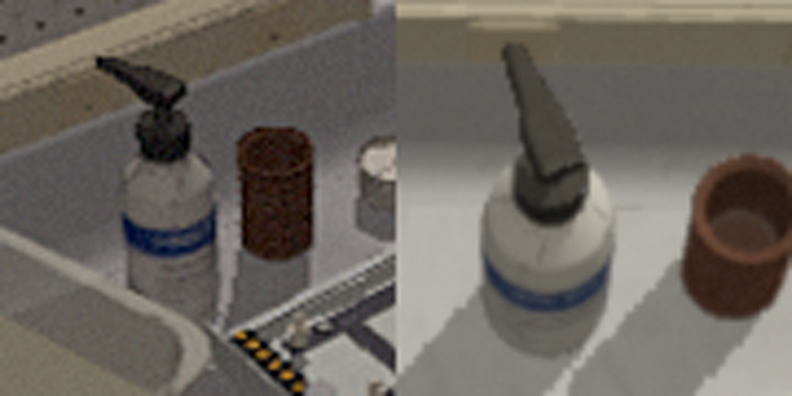

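The bottle is at about (765,220) and roughly 115 mm tall, so I'll yaw the gripper away from it for the + end press. First, hover the board over the pillars.

>>> drive_tool:
  commands: [0,0,0,1.5,0.4,1,20,0,0,0,3,0.8,2.5,20,0,0,0,4.2,1.1,4,20,0,0,0,4.65,1.24,5.5,20,0,0,0,4.65,1.24,6.3,20]

```text
t: 7.47
tcp_pos: [660.1, 128.0, 61.6]
tcp_rot: [0.679, 0.734, 0.001, 0.001]
contact_force: [0.0, -1.0, -2.5]
grip_width: 25.8
finger_force: 30.0
```

>>> drive_tool:
  commands: [0,0,0,0,0,0.4,20,0,0,0,0,0,0.6,20,0,0,0,0,0,0.6,20,0,0,0,0,0,0.6,20]

```text
t: 7.8
tcp_pos: [661.4, 123.2, 49.0]
tcp_rot: [0.681, 0.732, 0.001, 0.001]
contact_force: [0.3, -0.5, -2.0]
grip_width: 25.6
finger_force: 30.0
```

Run:
```python
from h import *
s=ctrl.state();print(s["tcp_pos"],s["contact_force"],s["ft_torque"],s["grip_width"]); go([657.9,125.5,38],94.3)
```

```text
[661.39425301 123.19805364  48.95041691] [ 0.28775231 -0.49250047 -1.98115084] [ 0.01197374 -0.09156631 -0.03331308] 25.584149969587184
go [ 0.04   0.005 -0.027] [ 0.102 -0.134  0.438]
```

>>> drive_tool:
  commands: [0,0,0,0.1,-0.13,0.2,20,0,0,0,0.1,-0.13,0.2,20,0,0,0,0.1,-0.13,0.2,20,0,0,0,0.1,-0.13,0.2,20,0,0,0,0.1,-0.13,0.2,20]

```text
t: 8.22
tcp_pos: [656.9, 125.8, 42.7]
tcp_rot: [0.681, 0.732, 0.0, 0.0]
contact_force: [0.3, -0.3, -2.7]
grip_width: 25.6
finger_force: 30.0
```

Run:
```python
from h import *
s=ctrl.state();print(s["tcp_pos"],s["dq"].round(3),s["contact_force"]); go([657.9,125.5,38],94.3)
im=ctrl.grab_frame("wrist"); s=ctrl.state();print(s["tcp_pos"])
im=ctrl.grab_frame("wrist"); s=ctrl.state();print(s["tcp_pos"],s["dq"].round(3));go([657.9,125.5,38],94.3)
```

```text
[656.92799521 125.84308346  42.73462402] [ 0.001  0.004 -0.001  0.001 -0.001  0.001] [ 0.30133344 -0.33807241 -2.7290621 ]
go [ 0.015  0.001 -0.025] [-0.017  0.038  0.189]
[656.85792571 125.8723908   42.51675438]
[656.7488058  125.94805263  42.33077402] [ 0.001  0.006 -0.002  0.     0.001  0.001]
go [ 0.008  0.    -0.024] [-0.021  0.044  0.173]
```

>>> drive_tool:
  commands: [0,0,0,-0.02,0.04,0.04,20,0,0,0,-0.02,0.04,0.08,20,0,0,0,-0.02,0.04,0.12,20,0,0,0,-0.02,0.04,0.16,20,0,0,0,-0.02,0.04,0.2,20]

```text
t: 8.73
tcp_pos: [657.4, 125.7, 36.6]
tcp_rot: [0.681, 0.733, -0.0, -0.0]
contact_force: [-0.8, 0.2, -2.8]
grip_width: 25.9
finger_force: 30.0
```

>>> drive_tool:
  commands: [0,0,0,0,0,0.02,20,0,0,0,0,0,0.04,20,0,0,0,0,0,0.05,20]

```text
t: 8.98
tcp_pos: [657.4, 125.7, 35.5]
tcp_rot: [0.681, 0.733, -0.0, -0.0]
contact_force: [-0.3, 0.3, -1.1]
grip_width: 25.6
finger_force: 30.0
```

Run:
```python
from h import *
s=ctrl.state();print(s["tcp_pos"],s["contact_force"],s["ft_torque"]); go([657.9,125.5,35],94.3)
```

```text
[657.43390909 125.66283007  35.5203594 ] [-0.30934738  0.30031484 -1.05204845] [ 0.0182342  -0.08358493 -0.03279438]
go [-0.002  0.    -0.021] [-0.008  0.018  0.021]
```

>>> drive_tool:
  commands: [0,0,0,0,0.01,0.02,20,0,0,0,0,0.01,0.04,20,0,0,0,0,0.01,0.04,20]

```text
t: 9.23
tcp_pos: [657.7, 125.7, 34.6]
tcp_rot: [0.681, 0.733, -0.0, -0.0]
contact_force: [0.1, -0.2, -2.6]
grip_width: 25.8
finger_force: 30.0
```

Run:
```python
from h import *
s=ctrl.state();print(s["tcp_pos"],s["contact_force"],s["ft_torque"])
```

```text
[657.69922222 125.66205172  34.60378652] [ 0.05468276 -0.22617376 -2.58491938] [ 0.05899391 -0.12805613  0.00813476]
```

>>> drive_tool:
  commands: [0,0,0,0,0,0.02,20,0,0,0,0,0,0.04,20,0,0,0,0,0,0.04,20]

```text
t: 9.48
tcp_pos: [657.7, 125.7, 33.6]
tcp_rot: [0.681, 0.733, -0.0, -0.0]
contact_force: [-0.5, 0.0, -2.0]
grip_width: 25.7
finger_force: 30.0
```

>>> drive_tool:
  commands: [0,0,0,0,0,0.02,20,0,0,0,0,0,0.02,20,0,0,0,0,0,0.02,20]

```text
t: 9.73
tcp_pos: [657.8, 125.7, 33.2]
tcp_rot: [0.681, 0.732, 0.0, 0.0]
contact_force: [-0.0, 0.1, -2.5]
grip_width: 25.6
finger_force: 30.0
```

>>> drive_tool:
  commands: [0,0,0,0,0,0.02,20,0,0,0,0,0,0.03,20,0,0,0,0,0,0.03,20]

```text
t: 9.98
tcp_pos: [657.9, 125.7, 32.6]
tcp_rot: [0.681, 0.733, 0.0, 0.0]
contact_force: [0.1, -0.3, -2.4]
grip_width: 25.8
finger_force: 30.0
```

>>> drive_tool:
  commands: [0,0,0,0,0,0.02,20,0,0,0,0,0,0.03,20,0,0,0,0,0,0.03,20]

```text
t: 10.23
tcp_pos: [658.1, 125.7, 32.3]
tcp_rot: [0.681, 0.733, 0.0, 0.0]
contact_force: [-0.5, -0.1, 2.1]
grip_width: 25.8
finger_force: 30.0
```

>>> drive_tool:
  commands: [0,0,0,0,0,0,30,0,0,0,0,0,0,40,0,0,0,0,0,0,50,0,0,0,0,0,0,50,0,0,0,0,0,0,50]

```text
t: 10.65
tcp_pos: [658.3, 125.6, 32.1]
tcp_rot: [0.681, 0.732, 0.0, 0.0]
contact_force: [0.6, 0.2, 3.4]
grip_width: 46.2
finger_force: 1.5
```

>>> drive_tool:
  commands: [0,0,0,0,0,-0.2,50,0,0,0,0,0,-0.8,50,0,0,0,0,0,-1.6,50,0,0,0,0,0,-2.4,50,0,0,0,-2.2,0,-2.4,50]

```text
t: 11.07
tcp_pos: [661.9, 90.8, 95.6]
tcp_rot: [0.678, 0.735, 0.003, 0.001]
contact_force: [1.3, -0.3, 0.2]
grip_width: 50.0
finger_force: 0.0
```

Run:
```python
from h import *
s=ctrl.state();im=ctrl.grab_frame("wrist");print(s["tcp_pos"],s["contact_force"])
for r in ctrl.pinpoint("wrist","hole_a"): print(np.round(r["uv"],1),round(r["score"],2),wplane(r["uv"],31.7,s).round(1))
u,v=wproj([658,126,30],s).astype(int);print(u,v)
cv2.imwrite("pics/w4.png",cv2.resize(im[0:330,100:540],None,fx=1.8,fy=1.8,interpolation=cv2.INTER_CUBIC))
a=np.radians(94.3)
for X in(-55,55): print([658.1+X*np.cos(a),126.4+X*np.sin(a)])
go([658.1-55*np.cos(a),126.4-55*np.sin(a),60],94.3)
```

```text
[661.89733796  90.84507277  95.59713754] [ 1.25563395 -0.27053187  0.20876569]
[366.3 278.7] 0.83 [696.5  78.6  31.7]
[258.7 281.6] 0.8 [626.7  71.   31.7]
[369.9 110.7] 0.75 [687.6 184.6  31.7]
[257.6 113.8] 0.71 [620.3 177.3  31.7]
313 201
[np.float64(662.2238299754481), np.float64(71.55481765611864)]
[np.float64(653.976170024552), np.float64(181.24518234388137)]
go [ 0.022  0.032 -0.052] [-0.327 -0.012  1.321]
```

View pics/w4.png

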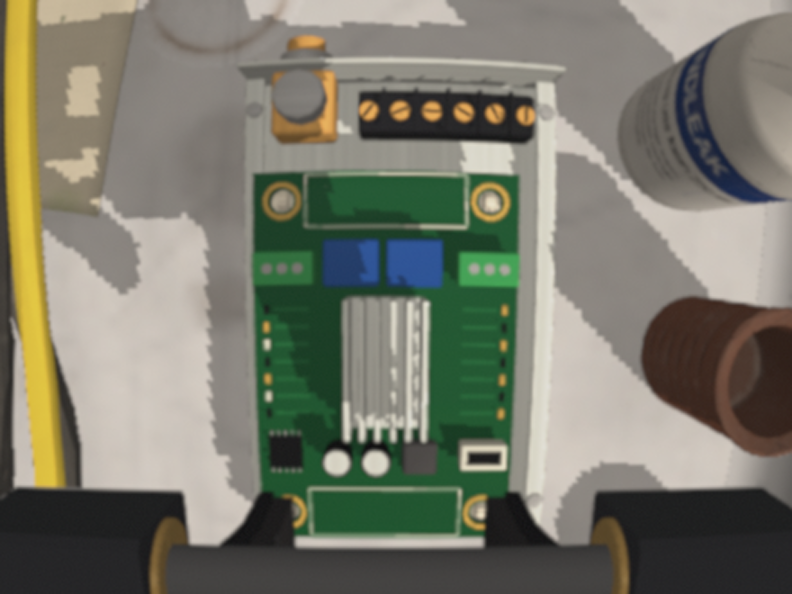

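The board sits over all four pillar tips, with white heads visible in holes a and b and parts of c and d. Next I'll press the −x end, with the fingers spread about 22 mm.

>>> drive_tool:
  commands: [0,0,0,-0.3,0,0.5,22,0,0,0,-0.3,0,1.2,22,0,0,0,-0.3,0,1.6,22,0,0,0,-0.3,0,1.8,22,0,0,0,-0.3,0,1.8,22]

```text
t: 11.58
tcp_pos: [659.3, 77.1, 44.0]
tcp_rot: [0.681, 0.733, -0.002, -0.002]
contact_force: [0.8, 0.0, -0.1]
grip_width: 26.3
finger_force: 0.0
```

>>> drive_tool:
  commands: [0,0,0,0,0,0,22,0,0,0,0,0,0,22,0,0,0,0,0,0,22]

```text
t: 11.83
tcp_pos: [662.0, 76.9, 47.4]
tcp_rot: [0.681, 0.733, 0.0, 0.001]
contact_force: [-0.1, 0.4, 0.9]
grip_width: 22.5
finger_force: 0.0
```

Run:
```python
from h import *
s=ctrl.state();print(s["tcp_pos"],s["contact_force"],s["grip_width"])
go([662.4,71.5,36],94.3); go([662.4,71.5,33],94.3)
```

```text
[661.95474207  76.92107603  47.37783751] [-0.13307538  0.35458525  0.90036283] 22.496452664187984
go [ 0.017  0.002 -0.016] [-0.217  0.001  0.455]
go [ 0.017  0.002 -0.016] [-0.217  0.001  0.575]
```

>>> drive_tool:
  commands: [0,0,0,-0.24,0,0,22,0,0,0,-0.24,0,0.1,22,0,0,0,-0.24,0,0.3,22,0,0,0,-0.24,0,0.45,22,0,0,0,-0.24,0,0.5,22]

```text
t: 12.25
tcp_pos: [661.1, 70.6, 33.2]
tcp_rot: [0.681, 0.732, -0.0, -0.001]
contact_force: [-0.2, -0.1, 0.3]
grip_width: 22.0
finger_force: 0.0
```

>>> drive_tool:
  commands: [0,0,0,0,0,0,22,0,0,0,0,0,0,22]

```text
t: 12.42
tcp_pos: [661.6, 70.7, 33.8]
tcp_rot: [0.681, 0.733, -0.0, -0.0]
contact_force: [0.6, 0.7, 0.7]
grip_width: 21.9
finger_force: 0.0
```

Run:
```python
from h import *
s=ctrl.state();print(s["tcp_pos"],s["contact_force"],s["grip_width"])
go([662.4,71,32],94.3)
```

```text
[661.57369595  70.73421983  33.84204279] [0.61704901 0.72853474 0.69461159] 21.937512873898363
go [-0.007 -0.001 -0.021] [0.008 0.034 0.074]
```

Pressing in small steps.

>>> drive_tool:
  commands: [0,0,0,0,0.03,0.03,22,0,0,0,0,0.03,0.06,22,0,0,0,0,0.03,0.09,22,0,0,0,0,0.03,0.12,22,0,0,0,0,0.03,0.14,22]

```text
t: 12.83
tcp_pos: [662.9, 70.7, 31.6]
tcp_rot: [0.681, 0.733, 0.0, 0.0]
contact_force: [-1.9, 0.7, 7.1]
grip_width: 21.9
finger_force: 3.5
```

>>> drive_tool:
  commands: [0,0,0,0,0,0.02,22,0,0,0,0,0,0.04,22,0,0,0,0,0,0.04,22]

```text
t: 13.08
tcp_pos: [663.1, 70.7, 31.4]
tcp_rot: [0.681, 0.733, 0.0, 0.001]
contact_force: [-1.6, -0.2, 8.9]
grip_width: 22.1
finger_force: 4.1
```

>>> drive_tool:
  commands: [0,0,0,0,-0.01,0.03,22,0,0,0,0,-0.01,0.06,22,0,0,0,0,-0.01,0.06,22]

```text
t: 13.33
tcp_pos: [663.4, 70.7, 30.7]
tcp_rot: [0.681, 0.733, 0.001, 0.001]
contact_force: [-1.7, 0.4, 11.0]
grip_width: 21.9
finger_force: 5.5
```

>>> drive_tool:
  commands: [0,0,0,0,0,0.03,22,0,0,0,0,0,0.06,22,0,0,0,0,0,0.06,22]

```text
t: 13.58
tcp_pos: [663.6, 70.7, 30.1]
tcp_rot: [0.681, 0.733, 0.001, 0.001]
contact_force: [-3.6, -0.9, 15.4]
grip_width: 22.0
finger_force: 7.5
```

>>> drive_tool:
  commands: [0,0,0,0,-0.04,0.02,22,0,0,0,0,-0.04,0.04,22,0,0,0,0,-0.04,0.04,22]

```text
t: 13.83
tcp_pos: [661.8, 70.6, 26.5]
tcp_rot: [0.681, 0.733, 0.001, 0.001]
contact_force: [-0.6, 0.0, -0.8]
grip_width: 22.0
finger_force: 0.0
```

>>> drive_tool:
  commands: [0,0,0,0,0,0.02,22,0,0,0,0,0,0.04,22,0,0,0,0,0,0.04,22]

```text
t: 14.08
tcp_pos: [661.8, 70.6, 26.0]
tcp_rot: [0.681, 0.733, 0.0, 0.0]
contact_force: [-2.1, 0.2, 8.7]
grip_width: 21.8
finger_force: 4.7
```

>>> drive_tool:
  commands: [0,0,0,0,0,0.02,22,0,0,0,0,0,0.04,22,0,0,0,0,0,0.04,22]

```text
t: 14.33
tcp_pos: [661.8, 70.6, 25.9]
tcp_rot: [0.681, 0.733, 0.0, 0.0]
contact_force: [-2.7, 0.1, 13.3]
grip_width: 21.9
finger_force: 6.9
```

>>> drive_tool:
  commands: [0,0,0,0,0,0.02,22,0,0,0,0,0,0.03,22,0,0,0,0,0,0.03,22]

```text
t: 14.58
tcp_pos: [661.8, 70.6, 25.8]
tcp_rot: [0.681, 0.733, 0.0, 0.0]
contact_force: [-4.3, -0.3, 17.4]
grip_width: 22.2
finger_force: 8.5
```

The −x end has clicked and is against its stop: 25.8 mm at the leaned pad, and stiff. Lifting off to the + end with the gripper yawed clear of the bottle.

>>> drive_tool:
  commands: [0,0,0,0,0,-0.3,22,0,0,0,0,0,-1.2,22,0,0,0,0,0,-2.4,15,0,0,0,0,0,-3.4,5,0,0,0,0,0,-3.4,0]

```text
t: 15.0
tcp_pos: [664.8, 70.5, 112.9]
tcp_rot: [0.681, 0.733, 0.003, 0.004]
contact_force: [1.5, 0.2, 0.6]
grip_width: 9.1
finger_force: 0.0
```

Run:
```python
from h import *
s=ctrl.state();print(s["tcp_pos"],s["contact_force"],s["grip_width"])
go([653.9,183.8,110],69.3)
```

```text
[664.82903658  70.51307957 112.90732631] [1.50153922 0.18435219 0.57456664] 9.13036537235027
go [ 0.109 -0.01   4.979] [ 4.551 -0.105  0.11 ]
```

>>> drive_tool:
  commands: [0,0,1.4,1,0,0,0,0,0,2.8,2,0,0,0,0,0,4.2,3.2,0,0,0,0,0,5,4.3,0,0,0,0,0,5,4.55,0,0,0]

```text
t: 15.42
tcp_pos: [651.3, 188.2, 106.5]
tcp_rot: [0.823, 0.568, -0.001, -0.001]
contact_force: [0.3, 0.1, 0.3]
grip_width: 0.1
finger_force: 0.0
```

>>> drive_tool:
  commands: [0,0,0,0,0,0,0,0,0,0,0,0,0,0,0,0,0,0,0,0,0]

```text
t: 15.67
tcp_pos: [652.9, 182.8, 107.2]
tcp_rot: [0.823, 0.568, -0.001, 0.0]
contact_force: [0.4, -0.9, 0.8]
grip_width: 0.4
finger_force: 0.0
```

Run:
```python
from h import *
s=ctrl.state();print(s["tcp_pos"],s["contact_force"],s["grip_width"])
go([653.9,183.8,60],69.3);go([653.9,183.8,38],69.3)
im=ctrl.grab_frame("wrist");cv2.imwrite("pics/w5.png",im)
```

```text
[652.85535257 182.75203031 107.21678256] [ 0.38258324 -0.87397143  0.83294992] 0.3502781006740351
go [-0.008  0.013 -0.023] [0.056 0.026 1.889]
go [-0.008  0.013 -0.023] [0.057 0.026 2.769]
```

View pics/w5.png

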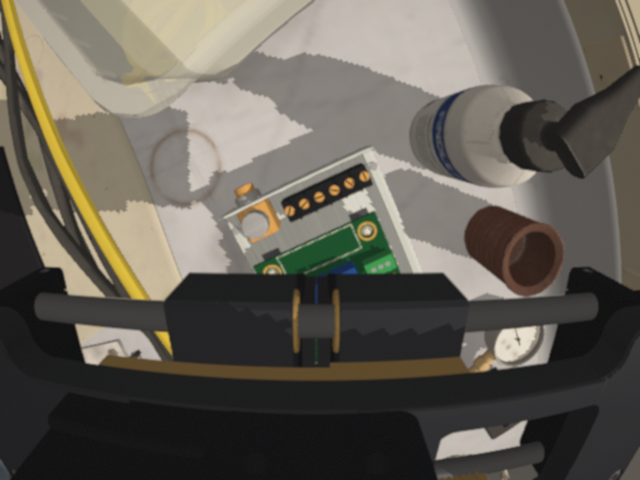

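The bottle at (490,135) stays forward of the gripper body, so this pose is clear. I'll descend onto the + end.

>>> drive_tool:
  commands: [0,0,0,0.05,0.03,0.6,0,0,0,0,0.05,0.03,1.3,0,0,0,0,0.05,0.03,2,0,0,0,0,0.05,0.03,2.5,0,0,0,0,0.05,0.03,2.6,0]

```text
t: 16.13
tcp_pos: [652.4, 183.3, 40.1]
tcp_rot: [0.824, 0.567, -0.002, -0.001]
contact_force: [-1.1, -0.1, 0.0]
grip_width: 0.5
finger_force: 0.0
```

>>> drive_tool:
  commands: [0,0,0,0,0,0.05,0,0,0,0,0,0,0.1,0,0,0,0,0,0,0.1,0]

```text
t: 16.38
tcp_pos: [654.9, 184.8, 41.2]
tcp_rot: [0.823, 0.568, 0.001, 0.0]
contact_force: [-0.1, -0.7, 0.6]
grip_width: 0.3
finger_force: 0.0
```

Run:
```python
from h import *
s=ctrl.state();print(s["tcp_pos"],s["contact_force"],s["grip_width"])
go([653.9,183.8,33],69.3)
```

```text
[654.87008133 184.76545169  41.20592885] [-0.13391246 -0.65081375  0.64690658] 0.27696759756450584
go [ 0.016 -0.008 -0.024] [-0.05  -0.023  0.328]
```

>>> drive_tool:
  commands: [0,0,0,-0.04,-0.02,0.1,0,0,0,0,-0.04,-0.02,0.2,0,0,0,0,-0.04,-0.02,0.28,0,0,0,0,-0.04,-0.02,0.32,0,0,0,0,-0.04,-0.02,0.34,0]

```text
t: 16.8
tcp_pos: [653.3, 184.3, 32.2]
tcp_rot: [0.823, 0.568, 0.0, -0.0]
contact_force: [-1.2, -0.3, 3.4]
grip_width: 0.6
finger_force: 1.9
```

>>> drive_tool:
  commands: [0,0,0,0,0,0.03,0,0,0,0,0,0,0.06,0,0,0,0,0,0,0.06,0]

```text
t: 17.05
tcp_pos: [653.6, 184.3, 31.7]
tcp_rot: [0.823, 0.568, 0.0, 0.0]
contact_force: [-1.4, -0.6, 7.0]
grip_width: 0.4
finger_force: 3.3
```

>>> drive_tool:
  commands: [0,0,0,0,0,0.04,0,0,0,0,0,0,0.08,0,0,0,0,0,0,0.08,0]

```text
t: 17.3
tcp_pos: [653.9, 184.5, 30.7]
tcp_rot: [0.823, 0.568, 0.001, 0.0]
contact_force: [-3.1, -0.2, 10.8]
grip_width: 0.1
finger_force: 5.2
```

>>> drive_tool:
  commands: [0,0,0,0,0,0.03,0,0,0,0,0,0,0.05,0,0,0,0,0,0,0.05,0]

```text
t: 17.55
tcp_pos: [653.8, 184.4, 28.4]
tcp_rot: [0.823, 0.568, 0.001, 0.0]
contact_force: [1.0, 0.3, -0.1]
grip_width: 0.4
finger_force: 0.0
```

>>> drive_tool:
  commands: [0,0,0,0,0,0.02,0,0,0,0,0,0,0.03,0,0,0,0,0,0,0.03,0]

```text
t: 17.8
tcp_pos: [653.0, 184.1, 25.8]
tcp_rot: [0.823, 0.568, -0.0, -0.0]
contact_force: [0.7, 0.0, 0.2]
grip_width: 0.5
finger_force: 0.0
```

>>> drive_tool:
  commands: [0,0,0,0,0,0.02,0,0,0,0,0,0,0.03,0,0,0,0,0,0,0.03,0]

```text
t: 18.05
tcp_pos: [653.0, 184.2, 25.6]
tcp_rot: [0.823, 0.568, -0.0, -0.0]
contact_force: [-1.2, 0.3, 2.5]
grip_width: 0.9
finger_force: 1.2
```

Now at the stop height; seating it with a little more force.

>>> drive_tool:
  commands: [0,0,0,0,0,0.03,0,0,0,0,0,0,0.06,0,0,0,0,0,0,0.06,0]

```text
t: 18.3
tcp_pos: [653.1, 184.2, 25.5]
tcp_rot: [0.823, 0.568, -0.0, -0.0]
contact_force: [-3.1, -0.5, 8.5]
grip_width: 0.1
finger_force: 4.5
```

>>> drive_tool:
  commands: [0,0,0,0,0,0.03,0,0,0,0,0,0,0.05,0,0,0,0,0,0,0.05,0]

```text
t: 18.55
tcp_pos: [653.1, 184.2, 25.5]
tcp_rot: [0.823, 0.568, -0.0, 0.0]
contact_force: [-5.2, -1.7, 15.5]
grip_width: 0.6
finger_force: 7.2
```

>>> drive_tool:
  commands: [0,0,0,0,0,-0.3,0,0,0,0,0,0,-1.2,0,0,0,0,0,0,-2.4,10,0,0,0,0,0,-3.4,22,0,0,0,0,0,-3.4,22]

```text
t: 18.97
tcp_pos: [657.5, 184.8, 113.7]
tcp_rot: [0.823, 0.568, 0.005, 0.003]
contact_force: [0.5, 0.7, 0.7]
grip_width: 13.3
finger_force: 0.0
```

Run:
```python
from h import *
s=ctrl.state();print(s["tcp_pos"],s["contact_force"],s["grip_width"])
go([662.3,71.5,110],94.3)
```

```text
[657.5162266  184.81625199 113.66435202] [0.52923547 0.65680476 0.67268912] 13.266850914984799
go [ 0.129 -0.035 -5.021] [-4.17   1.787  0.142]
```

>>> drive_tool:
  commands: [0,0,-1.4,-1,0.45,0,22,0,0,-2.8,-2.2,0.95,0,22,0,0,-4.2,-3.4,1.4,0,22,0,0,-5,-4.1,1.7,0,22,0,0,-5,-4.15,1.7,0,22]

```text
t: 19.38
tcp_pos: [656.6, 67.9, 107.2]
tcp_rot: [0.682, 0.732, -0.001, 0.0]
contact_force: [0.7, 0.6, -0.8]
grip_width: 21.8
finger_force: 0.0
```

>>> drive_tool:
  commands: [0,0,0,0,0,0,22,0,0,0,0,0,0,22,0,0,0,0,0,0,22,0,0,0,0,0,0,22]

```text
t: 19.72
tcp_pos: [656.0, 73.6, 107.7]
tcp_rot: [0.68, 0.733, 0.0, -0.0]
contact_force: [0.7, -0.3, 0.2]
grip_width: 22.6
finger_force: 0.0
```

Run:
```python
from h import *
s=ctrl.state();im=ctrl.grab_frame("wrist");print(s["tcp_pos"],s["contact_force"],s["grip_width"])
go([662.3,71,30],94.3)
u,v=wproj([658,126,25],s).astype(int);print(u,v)
cv2.imwrite("pics/w6.png",cv2.resize(im[60:310,160:480],None,fx=2.4,fy=2.4,interpolation=cv2.INTER_CUBIC))
```

```text
[655.99191637  73.57793564 107.71016177] [ 0.66216782 -0.30430338  0.19822444] 22.597178107857196
go [-0.001 -0.002 -0.005] [-0.12   0.244  3.111]
324 171
```

View pics/w6.png

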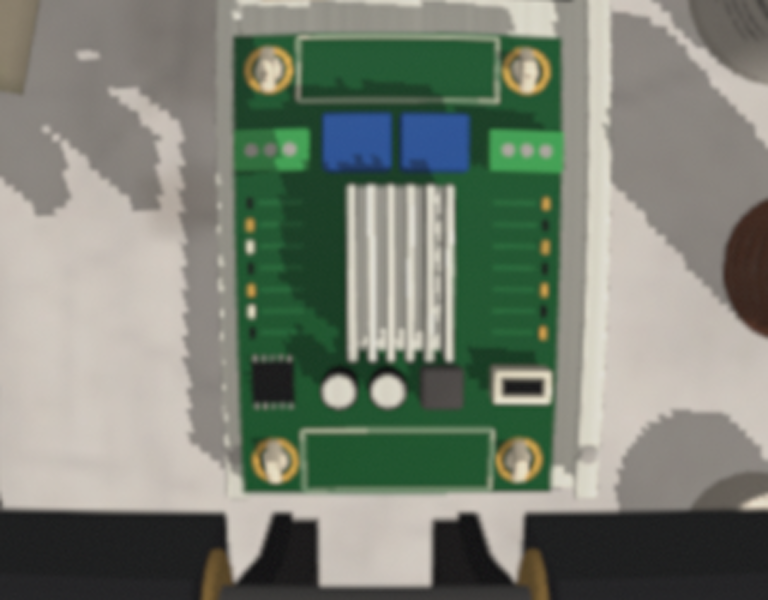

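All four barbs stand through their holes. I'll do one confirming press on the − end.

>>> drive_tool:
  commands: [0,0,0,-0.11,0.25,0.8,22,0,0,0,-0.11,0.25,1.8,22,0,0,0,-0.11,0.25,2.6,22,0,0,0,-0.11,0.25,2.95,22,0,0,0,-0.11,0.25,3.0,22]

```text
t: 20.18
tcp_pos: [660.7, 70.7, 30.5]
tcp_rot: [0.68, 0.733, -0.001, -0.002]
contact_force: [0.1, -0.3, -0.1]
grip_width: 22.0
finger_force: 0.0
```

>>> drive_tool:
  commands: [0,0,0,0,0,0.05,22,0,0,0,0,0,0.1,22,0,0,0,0,0,0.15,22,0,0,0,0,0,0.18,22,0,0,0,0,0,0.18,22]

```text
t: 20.6
tcp_pos: [663.1, 69.8, 29.2]
tcp_rot: [0.681, 0.733, 0.0, 0.001]
contact_force: [-0.7, 0.4, 0.2]
grip_width: 21.9
finger_force: 0.0
```

Run:
```python
from h import *
s=ctrl.state();print(s["tcp_pos"],s["contact_force"],s["grip_width"])
go([662.3,71.5,25.4],94.3)
```

```text
[663.07059115  69.802248    29.24554469] [-0.72449238  0.42799745  0.18653431] 21.934691659377506
go [ 0.016  0.002 -0.021] [ 0.07  -0.026  0.154]
```

>>> drive_tool:
  commands: [0,0,0,0.05,-0.03,0.05,22,0,0,0,0.05,-0.03,0.1,22,0,0,0,0.05,-0.03,0.14,22,0,0,0,0.05,-0.03,0.17,22,0,0,0,0.05,-0.03,0.17,22]

```text
t: 21.02
tcp_pos: [661.8, 71.1, 25.6]
tcp_rot: [0.681, 0.733, 0.0, 0.0]
contact_force: [-1.6, 0.7, 7.0]
grip_width: 22.2
finger_force: 3.8
```

>>> drive_tool:
  commands: [0,0,0,0,0,0.03,22,0,0,0,0,0,0.06,22,0,0,0,0,0,0.06,22]

```text
t: 21.27
tcp_pos: [661.8, 71.1, 25.5]
tcp_rot: [0.681, 0.733, 0.0, 0.0]
contact_force: [-4.1, -0.1, 14.6]
grip_width: 22.0
finger_force: 7.2
```

>>> drive_tool:
  commands: [0,0,0,0,0,0.03,22,0,0,0,0,0,0.05,22,0,0,0,0,0,0.05,22]

```text
t: 21.52
tcp_pos: [661.8, 71.1, 25.4]
tcp_rot: [0.681, 0.733, 0.0, 0.0]
contact_force: [-6.6, 0.6, 20.0]
grip_width: 22.0
finger_force: 10.0
```

Both ends are at the stop height (25.4–25.5 mm) and stiff. Retracting and handing in.

>>> drive_tool:
  commands: [0,0,0,0,0,-0.3,22,0,0,0,0,0,-1.2,22,0,0,0,0,0,-2.4,22,0,0,0,0,0,-3.6,22,0,0,0,0,0,-4.5,22]

```text
t: 21.93
tcp_pos: [662.5, 71.0, 136.2]
tcp_rot: [0.681, 0.732, 0.001, 0.001]
contact_force: [1.2, -0.2, -0.6]
grip_width: 22.0
finger_force: 0.0
```

>>> drive_tool:
  commands: [0,0,0,0,0,0,22,0,0,0,0,0,0,22,0,0,0,0,0,0,22]

```text
t: 22.18
tcp_pos: [660.9, 71.1, 133.2]
tcp_rot: [0.681, 0.733, -0.001, -0.001]
contact_force: [-0.1, 0.1, 0.0]
grip_width: 22.1
finger_force: 0.0
```

```bash
python3 -c "
from bench import ctrl
print(ctrl.state()['tcp_pos'],ctrl.sign_off())"
```

```text
the job is handed in; nothing more can be done
[660.94701238  71.05081847 133.15917987] None
```

The board is in the chassis, relay end to the terminal strip, with all four pillars clicked and both ends on their stops. Press readings reached 20 N at most and the job was handed in at about 22 s, but a brief 44.5 N wrist reading came as the open fingers came down over the board on the foam, possibly a touch on it.

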